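# Shut and bolt the flammables chest

## Robot

A 6-joint arm with a two-finger parallel gripper is mounted at the origin on the work surface. World frame = base frame: x ahead of the robot, y to its left, z up, the work surface at z = 0. Lengths are in m, angles in rad, forces in N, time in s.
With the tool pointing down it reaches from about 0.35 to 0.975 m from the base axis. Payload 4.9 kg.
Tool frame: the origin (TCP) lies midway between the tips of the shut fingers; the grasp point (between the pads) lies manip.grip_depth behind it (manip.grip_depth is the distance from the TCP to the grasp point, in m); z points along the fingers, x is the direction in which the jaws open and shut, and the axes are right-handed (so a half turn about z gives the same grasp; the last joint's range is limited). The gripper opens to 85 mm and grips with 20 to 120 N. Pads are 22 mm wide; open, the fingers measure 114 mm over their backs; the gripper's body (76 mm by 85 mm) begins 54 mm behind the grasp point. The pads swing forward as they close: fully open they stand 13 mm farther back than shut.
Start: joints at [1.081, 0.053, 1.613, -0, 1.476, -0.119], TCP at [0.226, 0.583, 0.201] pointing down, gripper open.
Joint ranges: [-3.01, 3.01], [-1.01, 2.22], [0.06, 2.58], [-1.02, 4.17], [0.09, 2.62], [-3.14, 3.14]. Speed limits (rad/s): [2.57, 2.57, 3.14, 3.14, 3.14, 3.14].

## Interface

Orientations are given as a unit quaternion [w, x, y, z].
In Python, from plant import state, grab_frame, ticket, manip gives the robot as it stands.
- The arm moves only by the tool carry_out, never from a script. Its argument "moves" is a list that holds one entry, the list of rows, each a list of 7 numbers: the turn, a rotation vector about the tool's x, y, z each as a share of 5 degrees, from -1 to 1, then the shift along the tool's x, y, z each as a share of 0.04 m, from -1 to 1, then the gripper command: -1 is shut, 1 is fully open, values between are in proportion. A call has 1 to 8 rows; each row shifts and turns the commanded pose from where the row before left it, along the tool's axes as they then stand; what a row does not reach is not made up. A row lasts 1/12 s, in which the tool goes at most 41.7 mm and 7.16 degrees, less where a joint would pass 70% of its speed; a pose out of reach is approached as far as the arm can. A call with a number of a shift or a turn outside -1 to 1 is refused whole. A call with a gripper value outside its range is refused whole. The fingers move at their own pace and stop on an object; the grip force is fixed at half the most. Time passes only in rows, so rows that do not move let the fingers close. It gives the time, the measured TCP pose, the force and the opening at its end, in the units of the state.
- state(): the state, without advancing time (a new reading comes with each control period).
- grab_frame(name): name is "side" or "top" or "wrist"; returns a dict with "frame" (400x640x3 uint8, red, green, blue), "z_map" (400x640 float32, m along the optical axis (not along the pixel's ray), 0 where there is no reading), "K" (3x3 intrinsics, pixels), "world_from_camera" (4x4, takes a point from camera to world coordinates); the wrist camera has in their place "hand_eye" (4x4, takes a point from camera to tool coordinates, whose origin is the TCP and whose axes are the tool frame's). Camera axes: x right, y down, z forward; pixel columns grow to the right and rows downward; lengths in m; the calibration is good to about 2 mm. A picture is of the moment at which its call begins: read the wrist's pose just before it.
- ticket.job_done(): hands the job in, once; it reports no verdict.
The state is a dict: "time": time; "joint_pos": joint angles; "joint_vel": joint speeds; "joint_efforts": joint torques, N m; "tool_pos": TCP position; "tool_rot": TCP orientation; "contact_force": force on the tool from outside, world axes, zero at the start; "ft_torque": the same for the moment, N m; "gripper_width": opening from 0.0 (shut) to 1.0 (fully open).
Only numpy, scipy, OpenCV 4.12 (cv2) and the standard library are available. Lean on these libraries where they do the work, as an engineer would, in place of code of your own. Each camera call takes 0.05 s, during which the arm holds its last target.

## Task

The solvents are back in the yellow flammables chest: press its lid down shut with a fingertip, then hold the red spring catch fully down with one fingertip while the other fingertip pushes the blue bolt tab all the way home, keeping the catch down for the whole stroke. Then let the catch spring back up so that the bolt is locked, and come away clear. Only press and push: do not lift the lid, and leave the glassware, bottles and boxes around the chest where they are.

Things in the scene. Friction and masses are not known exactly. Their poses are not given: they have to be found in the camera images.
- chest: Fixed yellow sheet-steel chest, 280 deep (x) x 400 wide (y) x 130 high, standing on the bench. Origin: centre of its underside; z up, -x is its front (the side nearer the robot), y to its left. Flat top at z = 130: the left half (y > 0) is fixed and carries the bolt and catch, the right half is the lid (y from -199 to -3).
- lid (a joint): Lid hinge (rad): 0 = shut, flush with the fixed half; grows as it opens. Axis along chest y at x = 130, z = 124 (far side). The lid reaches 282 forward from it, 12 past the chest's front; a plate 12 thick, 196 wide, with a keeper staple 25 high by the seam. Starts ajar, 0.18 to 0.42, and stays where left; 2 to 5 N down near its front edge shuts it.
- lid_press (a point): Point on the top face of the lid, halfway along its width and 67 behind its front edge; on the shut lid at chest (-85, -101, 130). Moves with the lid.
- bolt (a joint): Bolt travel (m): 0 = drawn back, 0.034 = fully home in the keeper. It slides along chest -y. Needs about 3 N once the catch is down; while the catch is up a lug on the bolt strikes the catch and it cannot pass 0.003. Thrown before the lid is shut, it passes under the lid or strikes it, and keeps it from shutting.
- bolt_tab (a point): Middle of the top edge of the bolt's blue upright thumb tab: 24 wide (chest x), 6 thick (chest y), 40 tall above the round bar it stands on; top 60 above the chest's top. Push its +y face towards chest -y. Bolt drawn: point at chest (-30, 75, 190). Behind the tab the bar's top is 20 above the chest's top; a strap 23 high crosses it 60 behind the drawn tab.
- catch (a joint): Spring catch (rad): 0 = up, 0.24 = fully down at its stop. A flap hinged along its front edge (axis along chest y at x = -114, 27 above the chest's top). At its middle about 2 N starts it, 6 N holds it down. The bolt's lug clears it from 0.15; let go in mid stroke, it rises to that and rubs on the lug. With the bolt home it springs up to 0 behind the lug.
- catch_pad (a point): Middle of the top of the catch's red ribbed flap: 82 long (chest y, 33 to 115), 58 wide (chest x, -114 to -56). It lies at chest (-82, 74), 52 in front of the bolt's bar; 30 above the chest's top when fully down, 37 when up, when the flap slopes up towards the bolt by 0.24 rad. It goes down alike along its whole length, so a fingertip can slide along it in y while holding it down.
- wash_bottle: White wash bottle with green cap, 62 across, 182 high, loose; stands left of the chest. Origin: centre of its underside.
- water_bottle: White bottle with blue cap, 72 across, 190 high, loose; stands left of the chest. Origin: centre of its underside.
- beaker: Glass beaker, 68 across, 85 high, loose; stands on the fixed half of the chest's top, near its back. Origin: centre of its underside.
- slide_box: Blue and white slide box 72 x 102 x 32, loose; right of the chest. Origin: centre of its underside.
- vial: Small amber jar with black cap, 36 across, 65 high, loose; stands on the fixed half of the chest's top, near its back. Origin: centre of its underside.
- pipette_box: Cardboard box 75 x 95 x 75 full of white pipettes (142 high overall), loose; right of the chest. Origin: centre of its underside.

How it is judged:
On the way, in this order (a step that is already met when the one before it is completed fails the run):
1. the lid is pressed shut while the bolt is still drawn (value of joint lid below 0.02 rad and value of joint bolt below 0.006 m), for 0.1 s.
2. a fingertip holds the catch down, the bolt still drawn (value of joint catch above 0.18 rad and value of joint bolt below 0.006 m and contact force between the fingers and catch above 0.5 N), for 0.1 s.
3. the bolt is fully home, the catch still held down (value of joint bolt above 0.031 m and value of joint catch above 0.18 rad), for 0.05 s.
At the end, for the whole second after the job is handed in: The lid is shut (within 0.02 rad), the bolt at least 31 mm along its 34 mm travel and at rest, and the catch has sprung back up (within 0.04 rad) behind the lug (value of joint lid below 0.02 rad and value of joint bolt above 0.031 m and value of joint catch below 0.04 rad and velocity of joint bolt between -0.005 and 0.005 m/s); the robot touches nothing.
It fails at once if the catch was let up in the middle of the bolt's stroke (value of joint bolt between 0.008 and 0.028 m and value of joint catch below 0.17 rad).
It fails at once if the lid was lifted further open (value of joint lid above 0.5 rad).
It fails at once if a bottle or the amber jar was moved more than 30 mm, lifted or tipped (distance of any of wash_bottle, water_bottle, vial from where it was at the start of the episode above 0.03 m or angle between any of wash_bottle, water_bottle, vial's own z axis and vertical above 0.5 rad).
It fails at once if the beaker was moved more than 30 mm, lifted or tipped (distance of beaker from where it was at the start of the episode above 0.03 m or angle between beaker's own z axis and vertical above 0.5 rad).
It fails at once if the slide box or the pipette box was moved more than 30 mm or lifted (distance of any of slide_box, pipette_box from where it was at the start of the episode above 0.03 m).
It also fails if it takes over 42 s, if anything falls off the work surface, if the arm or the gripper's body presses on something with over 40 N, if the wrist force passes 120 N, or if a joint passes its speed limit or range.

## Working session

There is one attempt and no reset: what is moved stays moved. The work goes in short steps, Python scripts to look and compute and a tool call to move; the robot and the scene stay as the last step left them, time stands still between calls to the robot, and variables do not carry over. Pictures are saved under pics/ and viewed, and the job is handed in when it is done.

Besides the shell and the picture viewer there is one more tool, called after "Request:" by a JSON object that holds its "method" and its "body". carry_out: Moves the arm, as the interface text tells. Shift numbers are shares of 0.04 m and turn numbers shares of 5 degrees, none past 1 either way. Its arguments: {"type":"object","properties":{"moves":{"type":"array"}},"required":["moves"]}

```bash
ls; mkdir -p pics; python3 - <<'E'
from plant import state, grab_frame, manip
import cv2
s=state(); print({k:s[k] for k in s}); print(manip.grip_depth)
for n in("side","top","wrist"):
    f=grab_frame(n); cv2.imwrite(f"pics/{n}0.png",f["frame"][:,:,::-1]); print(n,f["K"].tolist(),f.get("world_from_camera",f.get("hand_eye")).round(4).tolist())
E
```

```text
pics
{'time': 0.0, 'joint_pos': array([ 1.08098540e+00,  5.33499919e-02,  1.61426222e+00,  2.28399261e-06,
        1.47600287e+00, -1.19004947e-01]), 'joint_vel': array([-9.95353680e-04, -8.99588436e-05, -1.69336487e-04, -5.67241058e-04,
       -9.88758982e-04, -1.49125986e-03]), 'joint_efforts': array([ 9.97898096e-04, -3.93667567e+01, -3.70180321e+01, -1.05773267e-04,
        6.84726663e-03, -1.61083699e-05]), 'tool_pos': array([0.22616328, 0.5819255 , 0.19988632]), 'tool_rot': array([ 4.66837484e-04,  8.25337980e-01,  5.64638111e-01, -8.97004304e-04]), 'contact_force': array([-0.57145021,  0.70960117, -0.43345522]), 'ft_torque': array([ 0.0020303 , -0.01834094,  0.050779  ]), 'gripper_width': 0.9997297539024798}
0.0187
side [[452.1752165923225, 0.0, 319.9152063562185], [0.0, 452.1752165923225, 194.71152832404306], [0.0, 0.0, 1.0]] [[-0.9949, -0.0852, 0.0539, 0.5144], [-0.1, 0.769, -0.6314, 0.7069], [0.0123, -0.6335, -0.7736, 0.9599], [0.0, 0.0, 0.0, 1.0]]
top [[380.56703447454714, 0.0, 322.0331260467679], [0.0, 380.56703447454714, 200.4241497924881], [0.0, 0.0, 1.0]] [[0.0054, -0.9959, 0.0903, 0.475], [-1.0, -0.0052, 0.0026, 0.0338], [-0.0022, -0.0903, -0.9959, 1.1644], [0.0, 0.0, 0.0, 1.0]]
wrist [[305.64593688619186, 0.0, 319.3799212472358], [0.0, 305.64593688619186, 205.39487060557536], [0.0, 0.0, 1.0]] [[1.0, -0.0, -0.0009, -0.0001], [0.0003, 0.9518, 0.3066, -0.0775], [0.0008, -0.3066, 0.9518, -0.1735], [0.0, 0.0, 0.0, 1.0]]
```

View pics/side0.png

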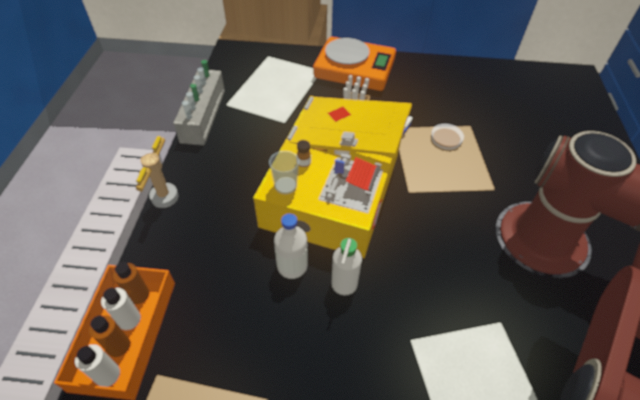

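View pics/top0.png

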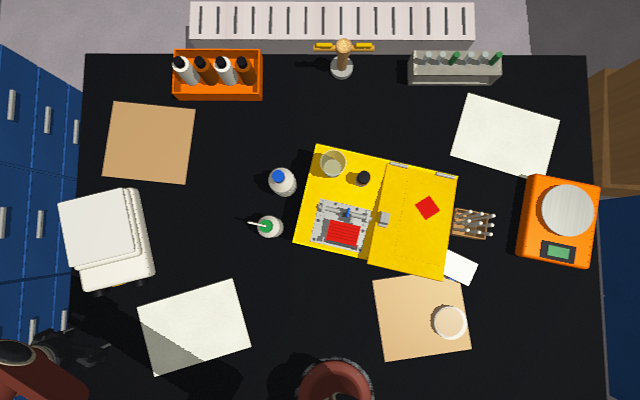

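```bash
cat > h.py <<'E'
import numpy as np, cv2
from plant import state, grab_frame
def W(f,u,v,z=None):
    K=f["K"];T=f["world_from_camera"]
    u=np.asarray(u,float);v=np.asarray(v,float)
    d=np.stack([(u-K[0,2])/K[0,0],(v-K[1,2])/K[1,1],np.ones_like(u)],-1)@T[:3,:3].T
    if z is None:
        zz=f["z_map"][v.round().astype(int),u.round().astype(int)]; return T[:3,3]+d*zz[...,None]
    return T[:3,3]+d*((z-T[2,3])/d[...,2])[...,None]
E
python3 - <<'E'
from h import *
for n in("top","side"):
    f=grab_frame(n); im=f["frame"]; hsv=cv2.cvtColor(im,cv2.COLOR_RGB2HSV)
    H,S,V=[hsv[...,i].astype(int) for i in range(3)]
    vv,uu=np.mgrid[:400,:640]
    P=W(f,uu,vv); ok=f["z_map"]>0
    box=(P[...,0]>.3)&(P[...,0]<.9)&(P[...,1]>-.4)&(P[...,1]<.2)&ok
    red=((H<8)|(H>172))&(S>150)&(V>80)&box
    nl,lab,st,c=cv2.connectedComponentsWithStats(red.astype(np.uint8))
    for i in range(1,nl):
        if st[i,4]>15: 
            m=lab==i; print(n,"red",c[i],st[i],P[m].mean(0),P[m].min(0),P[m].max(0))
            r=cv2.minAreaRect((P[m][:,:2]*1000).astype(np.float32)); print(r)
    blue=(H>100)&(H<130)&(S>120)&(V>50)&box
    nl,lab,st,c=cv2.connectedComponentsWithStats(blue.astype(np.uint8))
    for i in range(1,nl):
        if st[i,4]>5: 
            m=lab==i; print(n,"blue",c[i],st[i],np.median(P[m],0),P[m][:,2].max())
    yel=(H>20)&(H<35)&(S>150)&(V>100)&box
    q=yel&(abs(P[...,2]-.13)<.008)
    pts=P[q][:,:2]*1000; print(n,"yeltop",q.sum(),np.median(P[q][:,2]),cv2.minAreaRect(pts.astype(np.float32)))
    cv2.imwrite(f"pics/{n}m.png",cv2.resize(im[130:300,240:500] if n=="top" else im[60:320,230:450],None,fx=3 if n=="top" else 2.2,fy=3 if n=="top" else 2.2,interpolation=cv2.INTER_CUBIC)[:,:,::-1])
E
```

```text
top red [426.92041522 207.42560554] [416 197  23  22 289] [ 0.54972552 -0.24381271  0.14972195] [ 0.52099334 -0.27379827  0.14026577] [ 0.57834646 -0.21448319  0.1590477 ]
((550.2367553710938, -244.18588256835938), (46.21760177612305, 46.44770812988281), 32.77880096435547)
top red [342.4866562  232.62166405] [325 220  35  27 637] [ 0.48126388 -0.01743657  0.16677017] [ 0.44653058 -0.06043517  0.1292091 ] [0.51387723 0.02806171 0.17719407]
((480.9841613769531, -17.55416488647461), (83.26061248779297, 55.03839111328125), 79.05078887939453)
top blue [277.71311475 175.86065574] [272 170  12  13 122] [0.62647213 0.15095221 0.18935499] 0.1944898275054121
top blue [347.45833333 212.25      ] [346 208   4   9  24] [ 0.53375216 -0.03023691  0.18926849] 0.19240245070253637
top blue [451.22222222 278.66666667] [448 277   7   4   9] [ 0.3477464  -0.34563635  0.02581542] 0.030027654907228918
top yeltop 5523 0.13016674147002738 ((547.483642578125, -110.36138916015625), (399.8674621582031, 280.5939636230469), 77.13150024414062)
side red [338.80314961 113.5511811 ] [330 108  19  12 127] [ 0.54827999 -0.24145682  0.15155982] [ 0.52326867 -0.2655833   0.14592828] [ 0.57249583 -0.21638463  0.158855  ]
((548.1079711914062, -241.37156677246094), (40.88227081298828, 37.915199279785156), 29.815677642822266)
side red [360.74690265 173.75575221] [346 158  30  32 565] [ 0.48023601 -0.01365865  0.16812666] [ 0.44682315 -0.05829255  0.15798989] [0.51403042 0.0286205  0.17710031]
((480.5127258300781, -15.025577545166016), (82.40333557128906, 52.843746185302734), 76.28179931640625)
side blue [288.90666667 220.9       ] [282 215  15  13 150] [0.62565736 0.15729335 0.19085773] 0.19479052854661894
side yeltop 4350 0.13130048843863013 ((547.38818359375, -107.21745300292969), (403.4130859375, 280.8838195800781), 77.08370208740234)
```

View pics/topm.png

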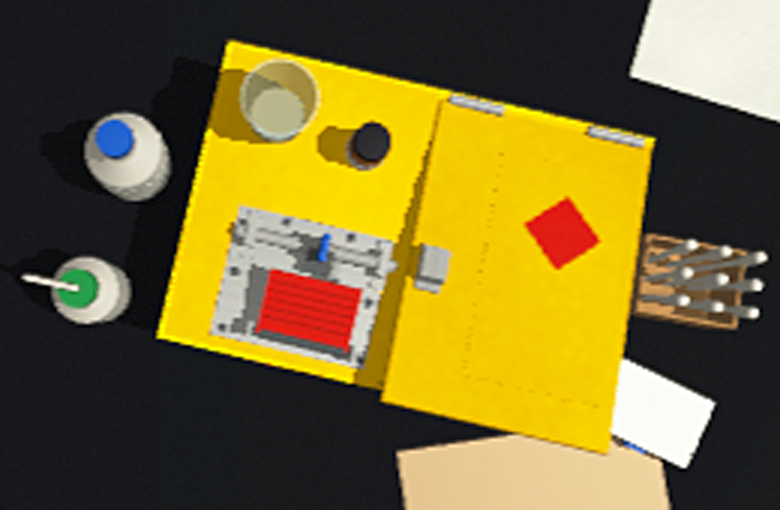

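View pics/sidem.png

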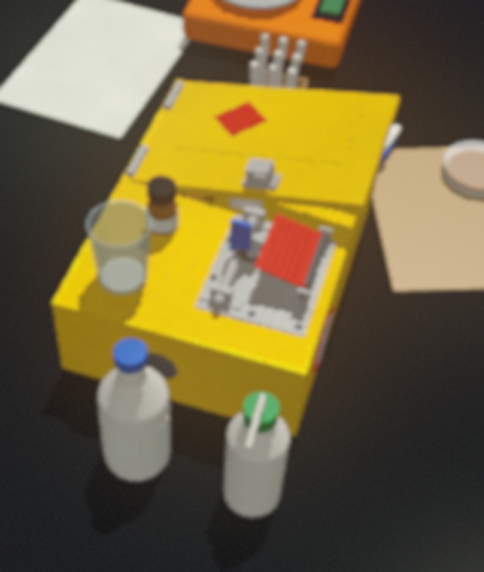

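The top view shows the chest yawed by about -12.9°, with its centre near (0.547, -0.109). The catch (crop 308,310) and tab (322,245) match the given chest coordinates to about 3 mm. The lid is ajar by about 0.2 rad. I'll rise, turn the tool so its x lies along chest x, and shut the fingers.

Request:
{"method": "carry_out", "body": {"moves": [[[0, 0, 1, 0, 0, -0.4, -1], [0, 0, 1, 0, 0, -0.4, -1], [0, 0, 1, 0, 0, -0.4, -1], [0, 0, 1, 0, 0, -0.4, -1], [0, 0, 1, 0, 0, -0.4, -1], [0, 0, 1, 0, 0, -0.2, -1], [0, 0, 1, 0, 0, -0.2, -1], [0, 0, 1, 0, 0, 0, -1]]]}}

```text
time: 0.92
tool_pos: [0.2268, 0.5832, 0.2996]
tool_rot: [-0.001, 0.969, 0.246, 0.001]
contact_force: [0.6, -0.2, 0.7]
gripper_width: 0.0
```

Request:
{"method": "carry_out", "body": {"moves": [[[0, 0, 1, 0, 0, 0, -1], [0, 0, 1, 0, 0, 0, -1], [0, 0, 1, 0, 0, 0, -1], [0, 0, 1, 0, 0, 0, -1], [0, 0, 1, 0, 0, 0, -1], [0, 0, 1, 0, 0, 0, -1], [0, 0, 1, 0, 0, 0, -1], [0, 0, 1, 0, 0, 0, -1]]]}}

```text
time: 1.58
tool_pos: [0.2264, 0.5824, 0.2969]
tool_rot: [0.0, 0.995, -0.1, -0.0]
contact_force: [0.1, 0.2, 0.2]
gripper_width: -0.0
```

```bash
cat >> h.py <<'E'
from scipy.spatial.transform import Rotation as R
C=np.array([.5474,-.1095,0]); YAW=np.deg2rad(-12.9)
Rc=R.from_euler('z',YAW).as_matrix()
def tell(tgt_chest=None):
    s=state(); p=s["tool_pos"]; q=s["tool_rot"]; Rt=R.from_quat([q[1],q[2],q[3],q[0]])
    pc=Rc.T@(p-C)*1000
    want=Rc@np.diag([1,-1,-1.])
    err=(Rt.inv()*R.from_matrix(want)).as_rotvec()
    print("t",s["time"],"chest mm",pc.round(1),"rot err shares",(np.rad2deg(err)/5).round(2),"F chest",(Rc.T@s["contact_force"]).round(2),"w",round(s["gripper_width"],3))
    if tgt_chest is not None:
        d=Rc@(np.array(tgt_chest)-pc)/1000; print("shift shares tool", (Rt.inv().apply(d)/.04).round(2))
E
python3 -c "
from h import *
tell([-85,-101,230]); print(state()['joint_pos'].round(2))"
```

```text
t 1.5833 chest mm [-467.3  602.8  296.9] rot err shares [0.   0.   0.28] F chest [0.05 0.21 0.24] w -0.0
shift shares tool [ 9.12 17.82  1.68]
[1.08 0.01 1.49 0.   1.63 1.28]
```

Request:
{"method": "carry_out", "body": {"moves": [[[0, 0, 0.28, 0, 0, 0, -1], [0, 0, 0, 0.4, 0.8, 0, -1], [0, 0, 0, 0.4, 0.8, 0, -1], [0, 0, 0, 0.4, 0.8, 0, -1], [0, 0, 0, 0.4, 0.8, 0, -1], [0, 0, 0, 0.4, 0.8, 0, -1], [0, 0, 0, 0.4, 0.8, 0, -1], [0, 0, 0, 0.4, 0.8, 0, -1]]]}}

```text
time: 2.25
tool_pos: [0.2866, 0.3378, 0.297]
tool_rot: [-0.0, 0.994, -0.109, 0.0]
contact_force: [0.4, 0.5, 0.1]
gripper_width: -0.002
```

Request:
{"method": "carry_out", "body": {"moves": [[[0, 0, 0, 0.4, 0.8, 0, -1], [0, 0, 0, 0.4, 0.8, 0, -1], [0, 0, 0, 0.4, 0.8, 0, -1], [0, 0, 0, 0.4, 0.8, 0, -1], [0, 0, 0, 0.4, 0.8, 0, -1], [0, 0, 0, 0.4, 0.8, 0, -1], [0, 0, 0, 0.4, 0.8, 0, -1], [0, 0, 0, 0.4, 0.8, 0, -1]]]}}

```text
time: 2.92
tool_pos: [0.3555, 0.06, 0.2973]
tool_rot: [-0.0, 0.994, -0.109, 0.001]
contact_force: [0.7, -0.7, 0.3]
gripper_width: 0.002
```

```bash
python3 -c "
from h import *
tell([-85,-101,230]); print(state()['joint_pos'].round(2))"
```

```text
t 2.9167 chest mm [-224.9  122.3  297.3] rot err shares [-0.   -0.02  0.07] F chest [ 0.86 -0.55  0.35] w 0.002
shift shares tool [3.46 5.61 1.69]
[-0.04 -0.67  2.03  0.    1.78  0.18]
```

Request:
{"method": "carry_out", "body": {"moves": [[[0, 0, 0, 0.43, 0.7, 0, -1], [0, 0, 0, 0.43, 0.7, 0, -1], [0, 0, 0, 0.43, 0.7, 0, -1], [0, 0, 0, 0.43, 0.7, 0, -1], [0, 0, 0, 0.43, 0.7, 0.2, -1], [0, 0, 0, 0.43, 0.7, 0.3, -1], [0, 0, 0, 0.43, 0.7, 0.3, -1], [0, 0, 0, 0.4, 0.7, 0.3, -1]]]}}

```text
time: 3.58
tool_pos: [0.4399, -0.1887, 0.2528]
tool_rot: [0.0, 0.994, -0.11, 0.0]
contact_force: [-0.5, -0.4, -0.1]
gripper_width: 0.0
```

```bash
python3 - <<'E'
from h import *
tell([-85,-101,200]); print(state()['joint_pos'].round(2))
f=grab_frame("side");cv2.imwrite("pics/s1.png",cv2.resize(f["frame"][60:320,230:450],None,fx=2.2,fy=2.2)[:,:,::-1])
E
```

```text
t 3.5833 chest mm [ -87.1 -101.2  252.8] rot err shares [ 0.   -0.01  0.06] F chest [-0.42 -0.54 -0.08] w 0.0
shift shares tool [ 0.05 -0.    1.32]
[-0.56 -0.33  1.88  0.    1.6  -0.34]
```

View pics/s1.png

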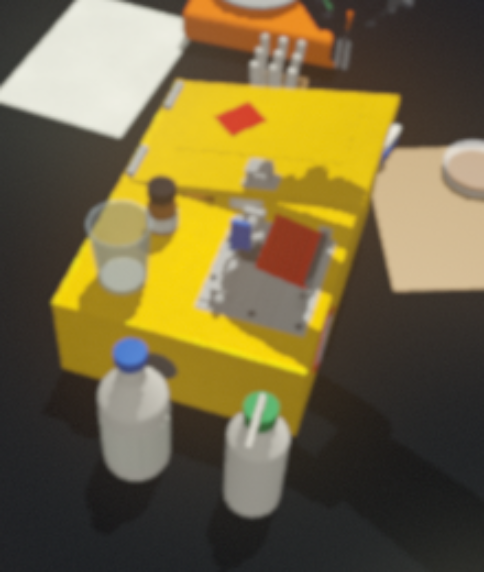

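The side view shows the arm's shadow over the lid, with nothing disturbed. I'll press the lid down next.

Request:
{"method": "carry_out", "body": {"moves": [[[0, 0, 0, 0.05, 0, 0.7, -1], [0, 0, 0, 0, 0, 0.6, -1], [0, 0, 0, 0, 0, 0.3, -1], [0, 0, 0, 0, 0, 0.3, -1], [0, 0, 0, 0, 0, 0.3, -1], [0, 0, 0, 0, 0, 0.3, -1], [0, 0, 0, 0, 0, 0.3, -1], [0, 0, 0, 0, 0, 0.2, -1]]]}}

```text
time: 4.3
tool_pos: [0.4414, -0.1871, 0.1323]
tool_rot: [0.0, 0.994, -0.11, -0.0]
contact_force: [-1.4, 0.0, 1.7]
gripper_width: -0.003
```

```bash
python3 - <<'E'
from h import *
tell([-85,-101,130])
E
```

```text
t 4.3 chest mm [-86.  -99.3 132.3] rot err shares [0.   0.   0.06] F chest [-1.4  -0.27  1.67] w -0.003
shift shares tool [0.02 0.04 0.06]
```

Request:
{"method": "carry_out", "body": {"moves": [[[0, 0, 0, 0, 0, 0.05, -1], [0, 0, 0, 0, 0, 0.05, -1], [0, 0, 0, 0, 0, 0, -1]]]}}

```text
time: 4.55
tool_pos: [0.4418, -0.1873, 0.1292]
tool_rot: [0.0, 0.994, -0.11, 0.0]
contact_force: [0.5, 0.1, 0.0]
gripper_width: -0.0
```

```bash
python3 - <<'E'
from h import *
tell([-85,-101,130])
E
```

```text
t 4.55 chest mm [-85.6 -99.4 129.2] rot err shares [ 0.   -0.    0.05] F chest [0.49 0.22 0.02] w -0.0
shift shares tool [ 0.02  0.04 -0.02]
```

Request:
{"method": "carry_out", "body": {"moves": [[[0, 0, 0, 0, 0, 0.05, -1], [0, 0, 0, 0, 0, 0.05, -1], [0, 0, 0, 0, 0, 0, -1]]]}}

```text
time: 4.8
tool_pos: [0.4418, -0.1875, 0.1253]
tool_rot: [0.0, 0.994, -0.11, 0.0]
contact_force: [-0.0, -0.1, 1.4]
gripper_width: -0.003
```

```bash
python3 - <<'E'
from h import *
tell([-85,-101,130])
f=grab_frame("side");cv2.imwrite("pics/s2.png",cv2.resize(f["frame"][60:320,230:450],None,fx=2.2,fy=2.2)[:,:,::-1])
E
```

```text
t 4.8 chest mm [-85.5 -99.6 125.3] rot err shares [ 0.   -0.01  0.05] F chest [-0.03 -0.09  1.41] w -0.003
shift shares tool [ 0.01  0.04 -0.12]
```

View pics/s2.png

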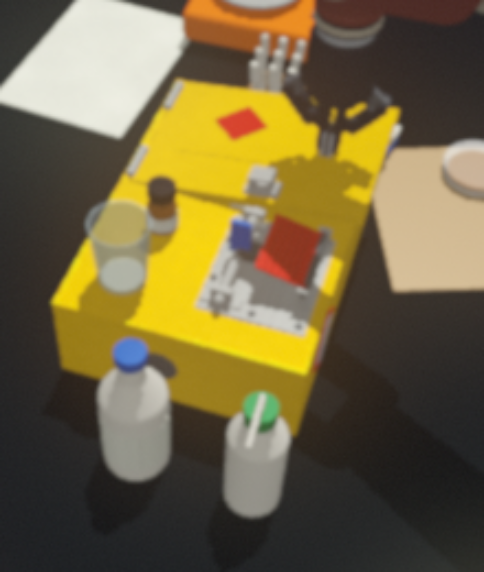

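Request:
{"method": "carry_out", "body": {"moves": [[[0, 0, 0, 0, 0, 0.05, -1], [0, 0, 0, 0, 0, 0.05, -1], [0, 0, 0, 0, 0, 0, -1]]]}}

```text
time: 5.1
tool_pos: [0.4415, -0.1873, 0.1208]
tool_rot: [0.0, 0.994, -0.11, 0.0]
contact_force: [-0.2, -0.2, -0.5]
gripper_width: -0.001
```

```bash
python3 - <<'E'
from h import *
tell([-85,-101,130])
f=grab_frame("top");
vv,uu=np.mgrid[:400,:640]
P=W(f,uu,vv); Q=(P-C)@Rc
for x in (-130,-100,-60,0,60):
    m=(abs(Q[...,0]*1000-x)<6)&(abs(Q[...,1]*1000+150)<15); n=(abs(Q[...,0]*1000-x)<6)&(abs(Q[...,1]*1000-160)<15)
    print(x,np.median(Q[m][:,2]).round(4),m.sum(),np.median(Q[n][:,2]).round(4) if n.any() else None)
E
```

```text
t 5.1 chest mm [-85.8 -99.5 120.8] rot err shares [ 0.   -0.    0.05] F chest [-0.19 -0.24 -0.46] w -0.001
shift shares tool [ 0.02  0.04 -0.23]
-130 0.1577 74 0.1305
-100 0.4728 81 0.1302
-60 0.4478 44 0.1309
0 0.143 29 0.1301
60 0.1371 46 0.1309
```

```bash
python3 - <<'E'
from h import *
tell()
f=grab_frame("wrist");cv2.imwrite("pics/w1.png",f["frame"][:,:,::-1])
f=grab_frame("side");cv2.imwrite("pics/s3.png",cv2.resize(f["frame"][60:190,310:450],None,fx=5,fy=4.5)[:,:,::-1])
T=f["world_from_camera"]
p=np.linalg.inv(T)@np.append(state()["tool_pos"],1); print("tcp px",(f["K"]@p[:3]/p[2])[:2])
E
```

```text
t 5.15 chest mm [-85.9 -99.4 120.7] rot err shares [-0.    0.    0.05] F chest [ 0.54 -0.2   0.51] w 0.0
tcp px [376.60104578 138.76214976]
```

View pics/w1.png

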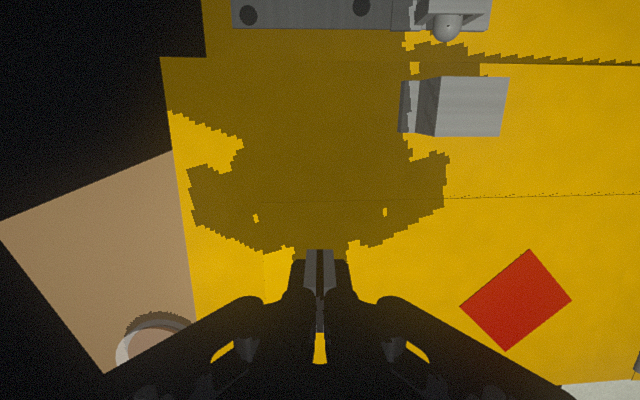

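View pics/s3.png

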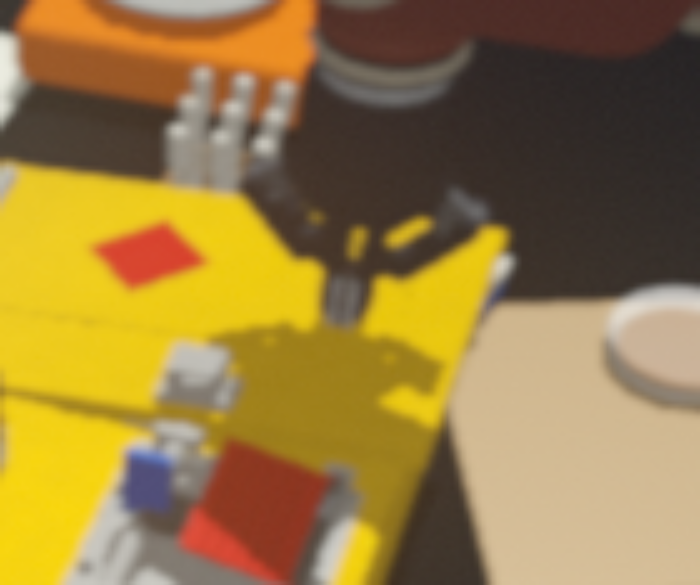

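```bash
python3 - <<'E'
from h import *
f=grab_frame("side");p=state()["tool_pos"]
for v in range(118,142,2):
    u=np.arange(374,384); P=W(f,u,np.full(10,v)); Q=(P-C)@Rc*1000
    print(v,[tuple(q.round().astype(int)) for q in Q[[1,4,7]]], f["frame"][v,377])
f=grab_frame("wrist")
for v in range(225,300,8):
    z=f["z_map"][v,[312,328]]; 
    out=[]
    for u,zz in zip((312,328),z):
        c=np.array([(u-f["K"][0,2])/f["K"][0,0],(v-f["K"][1,2])/f["K"][1,1],1])*zz
        out.append(((f["hand_eye"]@np.append(c,1))[:3]*1000).round(1).tolist())
    print(v,out,f["frame"][v,312])
E
```

```text
118 [(np.int64(-76), np.int64(-87), np.int64(201)), (np.int64(-83), np.int64(-87), np.int64(202)), (np.int64(-91), np.int64(-88), np.int64(204))] [70 54 40]
120 [(np.int64(-77), np.int64(-84), np.int64(197)), (np.int64(-84), np.int64(-91), np.int64(193)), (np.int64(-91), np.int64(-91), np.int64(195))] [75 62 51]
122 [(np.int64(-76), np.int64(-93), np.int64(183)), (np.int64(-85), np.int64(-89), np.int64(188)), (np.int64(-93), np.int64(-86), np.int64(193))] [101  93  89]
124 [(np.int64(-77), np.int64(-91), np.int64(178)), (np.int64(-85), np.int64(-90), np.int64(181)), (np.int64(-92), np.int64(-95), np.int64(179))] [107 100  95]
126 [(np.int64(-78), np.int64(-93), np.int64(169)), (np.int64(-86), np.int64(-92), np.int64(173)), (np.int64(-93), np.int64(-95), np.int64(172))] [106  98  92]
128 [(np.int64(-78), np.int64(-94), np.int64(162)), (np.int64(-87), np.int64(-90), np.int64(168)), (np.int64(-94), np.int64(-94), np.int64(166))] [102  93  87]
130 [(np.int64(-80), np.int64(-86), np.int64(162)), (np.int64(-88), np.int64(-88), np.int64(162)), (np.int64(-95), np.int64(-90), np.int64(164))] 
[... 710 characters left out ...]
.int64(-96), np.int64(-61), np.int64(154)), (np.int64(-102), np.int64(-66), np.int64(152))] [158 128  28]
225 [[-2.7, -22.0, -31.1], [5.3, -21.9, -31.0]] [111  88  17]
233 [[-2.7, -17.4, -30.5], [5.4, -17.5, -30.7]] [114  87   6]
241 [[-2.7, -13.4, -31.4], [5.4, -13.2, -30.9]] [111  85   0]
249 [[-2.8, -8.9, -31.3], [5.4, -9.0, -31.6]] [87 72 35]
257 [[-2.5, -10.4, -43.0], [5.1, -10.7, -43.6]] [72 66 62]
265 [[-2.3, -10.8, -51.4], [4.9, -10.6, -51.1]] [74 73 64]
273 [[-2.1, -11.0, -58.7], [4.7, -10.8, -58.3]] [71 67 56]
281 [[-2.0, -10.6, -64.4], [4.5, -11.2, -65.3]] [73 72 64]
289 [[-1.9, -8.9, -67.4], [4.4, -9.7, -68.7]] [87 85 81]
297 [[-1.7, -11.6, -76.8], [4.2, -11.5, -76.6]] [47 39 29]
```

Findings: the lid is still about 0.1 rad open. Both cameras put the shut fingertips about 31 mm behind the reported TCP, so I take tip = TCP + 31 mm. I'll keep pressing.

Request:
{"method": "carry_out", "body": {"moves": [[[0, 0, 0, 0, 0, 0.15, -1], [0, 0, 0, 0, 0, 0.15, -1], [0, 0, 0, 0, 0, 0.15, -1], [0, 0, 0, 0, 0, 0.1, -1], [0, 0, 0, 0, 0, 0.05, -1], [0, 0, 0, 0, 0, 0, -1]]]}}

```text
time: 5.85
tool_pos: [0.4414, -0.1873, 0.0996]
tool_rot: [-0.0, 0.994, -0.11, -0.001]
contact_force: [-9.8, 4.5, 18.2]
gripper_width: -0.0
```

```bash
cat >> h.py <<'E'
def lid():
    f=grab_frame("top"); vv,uu=np.mgrid[:400,:640]
    Q=(W(f,uu,vv)-C)@Rc
    m=(Q[...,1]<-.03)&(Q[...,1]>-.19)&(Q[...,0]>-.15)&(Q[...,0]<.1)&(Q[...,2]>.12)&(Q[...,2]<.175)
    hsv=cv2.cvtColor(f["frame"],cv2.COLOR_RGB2HSV); m&=(hsv[...,0]>20)&(hsv[...,0]<35)&(hsv[...,1]>150)
    print("lid slope", np.polyfit(.13-Q[m][:,0],Q[m][:,2]-.13,1).round(4), m.sum())
E
python3 -c "
from h import *
tell(); lid()"
```

```text
t 5.85 chest mm [-86.  -99.5  99.6] rot err shares [-0.    0.02  0.05] F chest [-10.57   2.23  18.24] w -0.0
lid slope [-0.0025  0.0004] 3279
```

Request:
{"method": "carry_out", "body": {"moves": [[[0, 0, 0, 0, 0, -0.3, -1], [0, 0, 0, 0, 0, -1, -0.1], [0, 0, 0, 0, 0, -1, -0.1], [0, 0, 0, 0, 0, -0.5, -0.1], [0, 0, 0, 0.2, -0.9, 0, -0.1], [0, 0, 0, 0.2, -0.9, 0, -0.1], [0, 0, 0, 0.2, -0.9, 0, -0.1], [0, 0, 0, 0.2, -0.9, 0, -0.1]]]}}

```text
time: 6.57
tool_pos: [0.5049, -0.0523, 0.2089]
tool_rot: [-0.0, 0.994, -0.111, 0.0]
contact_force: [0.7, -0.2, -0.1]
gripper_width: 0.45
```

```bash
python3 - <<'E'
from h import *
tell([-54,103,205]); lid()
f=grab_frame("wrist");cv2.imwrite("pics/w2.png",f["frame"][:,:,::-1])
E
```

```text
t 6.5667 chest mm [-54.2  46.3 208.9] rot err shares [-0.   -0.01  0.04] F chest [ 0.73 -0.04 -0.08] w 0.45
shift shares tool [ 0.01 -1.42  0.1 ]
lid slope [-0.0009  0.0004] 3285
```

View pics/w2.png

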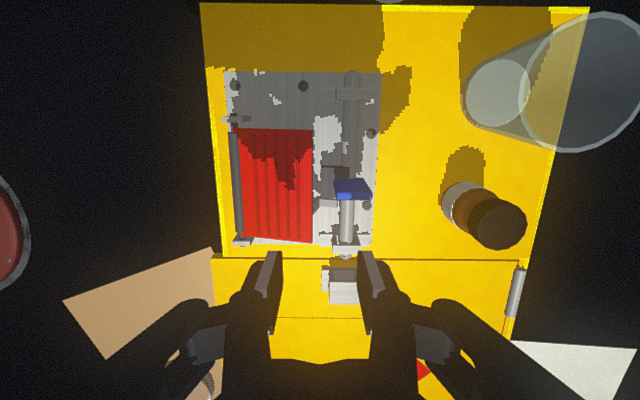

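The wrist view shows the catch (275,185), tab (352,190), left fingertip (268,258) and right fingertip (370,258). I'll measure these in the tool frame.

```bash
cat >> h.py <<'E'
def wristpts():
    s=state(); f=grab_frame("wrist"); K=f["K"]; vv,uu=np.mgrid[:400,:640]; z=f["z_map"]
    c=np.stack([(uu-K[0,2])/K[0,0]*z,(vv-K[1,2])/K[1,1]*z,z],-1); T=f["hand_eye"]
    P=c@T[:3,:3].T+T[:3,3]
    q=s["tool_rot"]; Rt=R.from_quat([q[1],q[2],q[3],q[0]]).as_matrix()
    Wd=P@Rt.T+s["tool_pos"]; Q=(Wd-C)@Rc*1000
    hsv=cv2.cvtColor(f["frame"],cv2.COLOR_RGB2HSV).astype(int)
    return f,P*1000,Q,hsv,z>0
E
python3 - <<'E'
from h import *
f,P,Q,hsv,ok=wristpts()
H,S,V=hsv[...,0],hsv[...,1],hsv[...,2]
fin=ok&(P[...,2]>-75)&(P[...,2]<0)&(abs(P[...,1])<20)
for nm,m in(("L",fin&(P[...,0]<0)),("R",fin&(P[...,0]>0))):
    q=P[m]; print(nm,"n",len(q),"ztip",np.percentile(q[:,2],[90,98,100]).round(1))
    t=q[q[:,2]>q[:,2].max()-10]; print(" tip x",t[:,0].min().round(1),t[:,0].max().round(1),"y",t[:,1].min().round(1),t[:,1].max().round(1))
rg=ok&((H<8)|(H>172))&(S>150)&(Q[...,1]>20)&(Q[...,2]>150)
q=Q[rg]; print("red chest",np.percentile(q,[1,50,99],axis=0).round(1).tolist())
b=ok&(H>105)&(H<130)&(S>120)&(abs(Q[...,0]+30)<40)&(abs(Q[...,1]-75)<40)
q=Q[b]; print("tab chest",np.percentile(q,[1,50,99],axis=0).round(1).tolist())
E
```

```text
L n 1887 ztip [-41.9 -36.4 -31.8]
 tip x -30.7 -17.9 y -11.0 12.0
R n 1885 ztip [-41.9 -36.5 -31.7]
 tip x 20.1 32.8 y -11.2 11.4
red chest [[-110.9, 35.1, 161.1], [-83.6, 78.5, 168.5], [-58.7, 115.3, 175.1]]
tab chest [[-41.5, 72.5, 189.3], [-37.6, 75.5, 190.7], [-19.9, 77.6, 191.8]]
```

Request:
{"method": "carry_out", "body": {"moves": [[[0, 0, 0, 0, -0.7, 0, -0.1], [0, 0, 0, 0, -0.72, 0, -0.1], [0, 0, 0, 0, 0, 0.5, -0.1], [0, 0, 0, 0, 0, 0.5, -0.1], [0, 0, 0, 0, 0, 0.5, -0.1], [0, 0, 0, 0, 0, 0.1, -0.1], [0, 0, 0, 0, 0, 0, -0.1]]]}}

```text
time: 7.3
tool_pos: [0.5151, 0.001, 0.1428]
tool_rot: [0.0, 0.994, -0.111, -0.002]
contact_force: [1.2, 0.1, -0.5]
gripper_width: 0.449
```

```bash
cat >> h.py <<'E'
def look(name):
    f,P,Q,hsv,ok=wristpts(); tell()
    H,S,V=hsv[...,0],hsv[...,1],hsv[...,2]
    rg=ok&((H<8)|(H>172))&(S>150)&(Q[...,1]>20)&(Q[...,2]>140)
    q=Q[rg]; print("red",len(q)); 
    if len(q)>30: print(" slope,z at -82",np.polyfit(q[:,0]+82,q[:,2],1).round(3))
    b=ok&(H>105)&(H<130)&(S>120)&(abs(Q[...,0]+30)<20)&(abs(Q[...,1]-60)<50)
    q=Q[b]; print("tab",np.percentile(q,[1,50,99],axis=0).round(1).tolist() if len(q) else None)
    cv2.imwrite(f"pics/{name}.png",f["frame"][:,:,::-1])
E
python3 -c "
from h import *
look('w3')"
```

```text
t 7.35 chest mm [-55.  100.7 144.7] rot err shares [0.   0.02 0.04] F chest [0.54 0.23 1.15] w 0.448
red 7296
 slope,z at -82 [  0.275 169.824]
tab [[-42.1, 72.6, 168.0], [-37.7, 76.7, 190.3], [-32.7, 79.2, 191.9]]
```

View pics/w3.png

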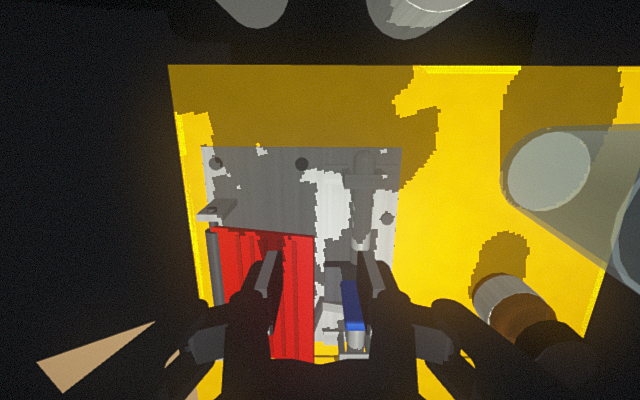

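Left finger is over the catch (265,255) and the right finger stands on the +y side of the tab. Descending slowly.

Request:
{"method": "carry_out", "body": {"moves": [[[0, 0, 0, 0, 0, 0.1, -0.1], [0, 0, 0, 0, 0, 0.1, -0.1], [0, 0, 0, 0, 0, 0.1, -0.1], [0, 0, 0, 0, 0, 0, -0.1]]]}}

```text
time: 7.68
tool_pos: [0.5175, 0.0013, 0.1337]
tool_rot: [0.0, 0.994, -0.11, 0.001]
contact_force: [1.6, -0.2, 2.9]
gripper_width: 0.448
```

```bash
python3 -c "
from h import *
look('w4')"
```

```text
t 7.7333 chest mm [-53.8 101.4 134. ] rot err shares [ 0.   -0.02  0.05] F chest [1.85 0.03 2.66] w 0.45
red 7213
 slope,z at -82 [  0.168 166.116]
tab [[-42.1, 73.0, 158.0], [-36.1, 77.9, 186.4], [-29.6, 79.1, 191.6]]
```

Request:
{"method": "carry_out", "body": {"moves": [[[0, 0, 0, 0, 0, 0.05, -0.1], [0, 0, 0, 0, 0, 0.05, -0.1], [0, 0, 0, 0, 0, 0, -0.1]]]}}

```text
time: 7.98
tool_pos: [0.5176, 0.0015, 0.1297]
tool_rot: [0.0, 0.994, -0.11, 0.001]
contact_force: [2.2, -1.4, 3.0]
gripper_width: 0.451
```

```bash
python3 -c "
from h import *
look('w5')"
```

```text
t 8.0333 chest mm [-53.9 101.5 129.7] rot err shares [-0.   -0.02  0.05] F chest [ 3.64 -0.28  4.01] w 0.449
red 7468
 slope,z at -82 [8.70000e-02 1.63399e+02]
tab [[-42.0, 72.7, 161.8], [-35.7, 77.9, 186.8], [-30.0, 79.1, 191.7]]
```

Request:
{"method": "carry_out", "body": {"moves": [[[0, 0, 0, 0, 0, 0.05, -0.1], [0, 0, 0, 0, 0, 0.05, -0.1], [0, 0, 0, 0, 0, 0, -0.1]]]}}

```text
time: 8.28
tool_pos: [0.5178, 0.0014, 0.1282]
tool_rot: [0.0, 0.994, -0.11, 0.001]
contact_force: [-0.9, -0.9, 15.3]
gripper_width: 0.453
```

```bash
python3 -c "
from h import *
look('w6')"
```

```text
t 8.3333 chest mm [-53.6 101.5 128.2] rot err shares [ 0.   -0.02  0.05] F chest [-1.46 -1.82 14.97] w 0.45
red 7541
 slope,z at -82 [5.90000e-02 1.62473e+02]
tab [[-42.0, 73.0, 160.5], [-35.7, 78.0, 186.1], [-29.8, 79.2, 191.6]]
```

Catch is at its stop with 15 N on it. Sliding up to the tab now.

Request:
{"method": "carry_out", "body": {"moves": [[[0, 0, 0, 0, 0.1, 0, -0.1], [0, 0, 0, 0, 0.1, 0, -0.1], [0, 0, 0, 0, 0.1, 0, -0.1], [0, 0, 0, 0, 0, 0, -0.1]]]}}

```text
time: 8.67
tool_pos: [0.5161, -0.0076, 0.1284]
tool_rot: [-0.003, 0.994, -0.11, 0.002]
contact_force: [2.4, 8.1, 14.0]
gripper_width: 0.452
```

```bash
python3 -c "
from h import *
look('w7')"
```

```text
t 8.7167 chest mm [-53.2  92.3 128.3] rot err shares [-0.08 -0.04  0.05] F chest [-0.92  7.65 14.39] w 0.451
red 9135
 slope,z at -82 [4.70000e-02 1.62083e+02]
tab [[-42.0, 72.9, 162.7], [-36.7, 77.3, 190.2], [-30.5, 79.2, 191.8]]
```

View pics/w7.png

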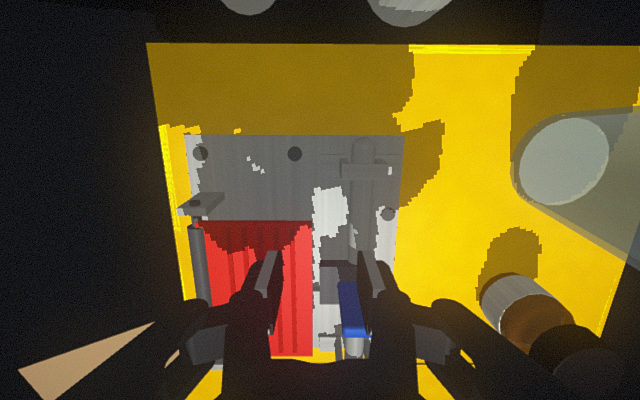

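Request:
{"method": "carry_out", "body": {"moves": [[[0, 0, 0, 0, 0.12, 0, -0.1], [0, 0, 0, 0, 0.12, 0, -0.1], [0, 0, 0, 0, 0.12, 0, -0.1], [0, 0, 0, 0, 0.12, 0, -0.1], [0, 0, 0, 0, 0, 0, -0.1]]]}}

```text
time: 9.13
tool_pos: [0.512, -0.0258, 0.1284]
tool_rot: [-0.004, 0.994, -0.11, 0.002]
contact_force: [0.8, 9.6, 13.9]
gripper_width: 0.449
```

```bash
python3 -c "
from h import *
look('w8')"
```

```text
t 9.1833 chest mm [-53.2  73.7 128.4] rot err shares [-0.09 -0.04  0.05] F chest [-0.86 10.35 13.92] w 0.451
red 12030
 slope,z at -82 [1.8000e-02 1.6153e+02]
tab [[-42.0, 56.2, 178.5], [-37.1, 59.8, 190.5], [-32.5, 62.4, 191.9]]
```

Bolt is about 17 mm along and the catch is still fully down at 14 N. Continuing.

Request:
{"method": "carry_out", "body": {"moves": [[[0, 0, 0, 0, 0.12, 0, -0.1], [0, 0, 0, 0, 0.12, 0, -0.1], [0, 0, 0, 0, 0.12, 0, -0.1], [0, 0, 0, 0, 0.1, 0, -0.1], [0, 0, 0, 0, 0, 0, -0.1]]]}}

```text
time: 9.6
tool_pos: [0.5082, -0.0425, 0.1283]
tool_rot: [-0.005, 0.994, -0.11, 0.002]
contact_force: [1.7, 15.3, 14.7]
gripper_width: 0.45
```

```bash
python3 -c "
from h import *
look('w9')"
```

```text
t 9.65 chest mm [-53.2  56.5 128.4] rot err shares [-0.12 -0.04  0.06] F chest [-1.15 13.77 14.77] w 0.447
red 15097
 slope,z at -82 [9.00000e-03 1.61093e+02]
tab [[-41.9, 39.2, 189.2], [-37.2, 42.8, 190.6], [-32.4, 45.2, 191.9]]
```

Request:
{"method": "carry_out", "body": {"moves": [[[0, 0, 0, 0, 0.1, 0, -0.1], [0, 0, 0, 0, 0, 0, -0.1], [0, 0, 0, 0, 0, 0, -0.1]]]}}

```text
time: 9.9
tool_pos: [0.5082, -0.0425, 0.1284]
tool_rot: [-0.009, 0.994, -0.109, 0.003]
contact_force: [6.3, 27.1, 14.8]
gripper_width: 0.451
```

```bash
python3 -c "
from h import *
look('w10')"
```

```text
t 9.95 chest mm [-53.2  56.6 128.4] rot err shares [-0.21 -0.05  0.08] F chest [-1.04 27.78 14.56] w 0.452
red 15129
 slope,z at -82 [9.00000e-03 1.61078e+02]
tab [[-42.0, 39.1, 189.1], [-37.2, 42.5, 190.6], [-32.6, 45.1, 191.9]]
```

View pics/w10.png

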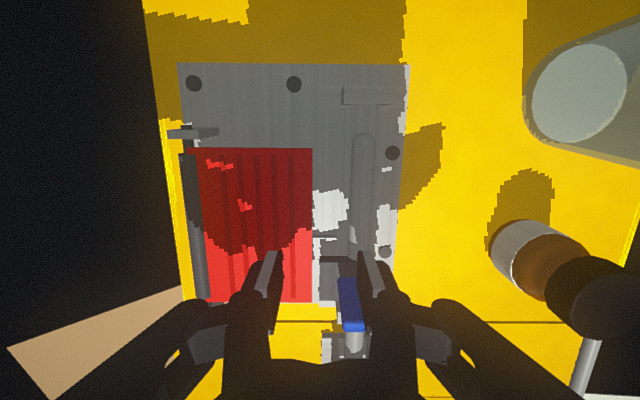

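Bolt is at its stop: 34 mm of travel, 28 N side load, catch level. I'll relax the side push and lift straight up.

Request:
{"method": "carry_out", "body": {"moves": [[[0, 0, 0, 0, -0.12, 0, -0.1], [0, 0, 0, 0, -0.05, -0.2, -0.1], [0, 0, 0, 0, -0.05, -0.3, -0.1], [0, 0, 0, 0, 0, -0.8, -0.1], [0, 0, 0, 0, 0, -1, -0.1], [0, 0, 0, 0, 0, -0.7, -0.1], [0, 0, 0, 0, 0, 0, -0.1]]]}}

```text
time: 10.53
tool_pos: [0.5093, -0.0427, 0.2524]
tool_rot: [0.001, 0.994, -0.11, 0.005]
contact_force: [-0.4, -0.6, 0.6]
gripper_width: 0.451
```

```bash
python3 -c "
from h import *
look('w11');lid()"
```

```text
t 10.5833 chest mm [-53.2  56.5 249. ] rot err shares [ 0.   -0.06  0.05] F chest [ 0.88 -0.19  0.37] w 0.451
red 5533
 slope,z at -82 [  0.262 169.025]
tab [[-41.6, 39.8, 189.3], [-30.9, 41.9, 190.6], [-20.1, 44.0, 192.1]]
lid slope [-0.0021  0.0005] 3208
```

View pics/w11.png

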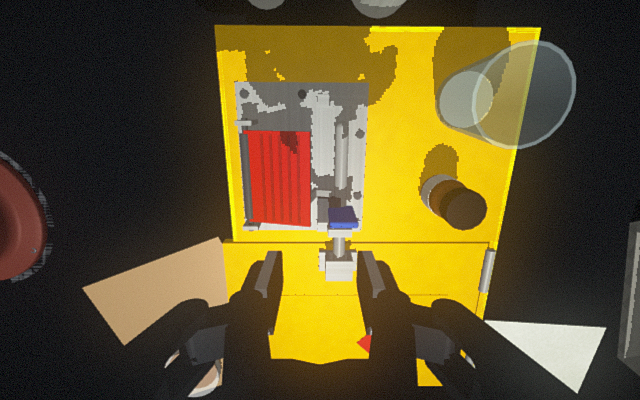

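The catch has sprung back up (slope 0.262, against 0.275 at the start), the bolt bar is in the keeper (340,262) and the lid is flat. I'll back away a bit more, check once more, then hand in.

Request:
{"method": "carry_out", "body": {"moves": [[[0, 0, 0, -0.5, 0, -0.7, -0.1], [0, 0, 0, -0.5, 0, -0.7, -0.1], [0, 0, 0, 0, 0, 0, -0.1], [0, 0, 0, 0, 0, 0, -0.1]]]}}

```text
time: 10.97
tool_pos: [0.4673, -0.0332, 0.301]
tool_rot: [-0.0, 0.994, -0.11, -0.0]
contact_force: [1.1, 0.9, -0.8]
gripper_width: 0.455
```

```bash
python3 -c "
from h import *
from plant import ticket
look('w12');lid()
f=grab_frame('top');cv2.imwrite('pics/t9.png',f['frame'][:,:,::-1])
ticket.job_done()"
```

```text
t 11.0167 chest mm [-95.3  56.5 299.3] rot err shares [-0.    0.03  0.05] F chest [-0.21  0.09 -0.63] w 0.451
red 4173
 slope,z at -82 [  0.261 169.015]
tab [[-41.5, 39.4, 189.4], [-31.3, 41.6, 190.7], [-20.1, 43.6, 192.5]]
lid slope [-0.001   0.0004] 3196
the job is handed in; nothing more can be done
```

View pics/t9.png

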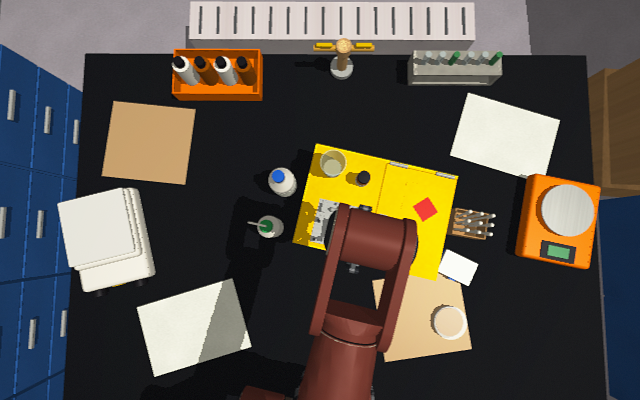

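I pressed the lid shut, held the catch at its stop with about 15 N, and pushed the bolt home with the other fingertip. Then I lifted clear, which let the catch spring up, and handed the job in at about 11 s of the 42 s allowed; no verdict is reported.

**Last checks:**
- **Lid:** measured slope is about -0.001 rad, so it is shut.
- **Bolt:** the tab moved about 34 mm and came up against a hard stop, and the bar shows in the keeper.
- **Catch:** it reads 0.261 rad of slope now against 0.275 before it was pressed, which is within the camera's noise of fully up.
- **Tool:** it is clear, with the reported force under 1 N. In the top picture the bottles, jar, beaker and both boxes look unmoved; I judged that by eye and did not measure it.

**What disagreed:** the cameras put the shut fingertips about 31 mm behind the reported TCP, not at it. Because of this my first press stopped with the lid about 0.1 rad open. I used the measured tip position from then on and finished closing the lid.

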